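# Break the lid stay and shut the warning-wheel chest

### The job

Shut the steel parts chest that holds the four brass warning wheels: its lid is propped by a folding stay locked just past straight, so first push the stay's knee down by its orange tab until it folds, then lower the lid gently until it is fully closed. Leave the other chest, the one with the steel rods, propped open.

Things in the scene. Friction and masses are not known exactly. Their poses are not given: they have to be found in the camera images.
- wheel_chest: The chest to shut: grey steel box fixed to the bench, 200 mm deep (its x), 140 wide (y), 105 high, open top, four 42 mm brass wheels inside. Origin: centre of its underside; x points from its front (lock with brass key) to the hinge side, y to its left, z up. Lid hinge along y at x=100, z=105 mm. Stay outside the right wall (y=-78): two 82.6 mm links, the lower pivoted at x=-50, z=95.
- wheel_tab (a point): Centre of the orange tab at the stay's knee: round bar 16 mm across, 32 long along the chest's y, standing out to the right, this point 98 mm right of the chest's middle. It swings on the lower link, 82.6 mm about the lower pivot. Locked it is 141 mm above the bench; 3 to 8 N press it down and a little towards the hinge (30 mm down, 13 back breaks it well); it stays where left.
- wheel_knee (a joint): Knee angle of the wheel chest's stay (rad): 0 = locked on its stop, knee 7.5 mm above the line between the end pivots; 0.18 = straight; larger = folded downwards; about 2.3 with the lid shut. The upper link ends on the lid, 70 mm from the hinge.
- wheel_lid (a joint): Lid angle of the wheel chest (rad): 0 = propped, 85 degrees up; grows as it is lowered; 1.48 = shut. The lid is a flat panel 8 mm thick, 140 wide, reaching 206 mm from the hinge line, which lies in its inner face. Pushing its outer face (+x side) to the front and down, 4 to 6 N at 160 mm from the hinge, shuts it. It is blocked while the stay is locked; stiff, it stays where left.
- rod_chest: The other chest, to be left open: same make, size, lid and stay (also on its right side), but holding five dark steel rods. Same origin and axes. Which chest stands left or right varies.
- rod_lid (a joint): Lid angle of the other chest (rad): 0 = propped open, grows as it is lowered.

How it is judged:
On the way, in this order (a step that is already met when the one before it is completed fails the run):
1. the knee of the wheel chest's stay is pushed through straight and folded (value of joint wheel_knee above 0.4 rad), for 0.1 s.
2. the wheel chest's lid is lowered shut (value of joint wheel_lid above 1.4 rad), for 0.1 s.
At the end, for the whole second after the job is handed in: The wheel chest's lid is shut to within 0.08 rad (about 16 mm at its front edge), at rest, its stay folded; the rod chest's lid is still propped open (within 0.12 rad) (value of joint wheel_lid above 1.4 rad and velocity of joint wheel_lid below 0.05 rad/s and value of joint wheel_knee above 1.5 rad and value of joint rod_lid below 0.12 rad); the robot touches nothing.
It fails at once if the lid is slammed (faster than 3 rad/s) (velocity of joint wheel_lid above 3 rad/s).
It fails at once if the rod chest's lid is lowered (value of joint rod_lid above 0.12 rad).
It also fails if it takes over 40 s, if anything falls off the work surface, if the arm or the gripper's body presses on something with over 40 N, if the wrist force passes 120 N, or if a joint passes its speed limit or range.

### The arm

A 6-joint arm with a two-finger parallel gripper is mounted at the origin on the work surface. World frame = base frame: x ahead of the robot, y to its left, z up, the work surface at z = 0. Lengths are in m, angles in rad, forces in N, time in s.
With the tool pointing down it reaches from about 0.35 to 0.975 m from the base axis. Payload 4.9 kg.
Tool frame: the origin (TCP) lies on the front face of the gripper's body, between the roots of the fingers; the fingertips stand 73 mm ahead of it and the grasp point (between the pads) lies 54 mm ahead of it; z points along the fingers, y is the line along which they close (so a half turn about z gives the same grasp; the last joint's range is limited). The gripper opens to 85 mm and grips with 20 to 120 N. Pads are 22 mm wide; open, the fingers measure 114 mm over their backs; the gripper's body (76 mm by 85 mm) begins 54 mm behind the grasp point. The pads swing forward as they close: fully open they stand 13 mm farther back than shut.
Start: joints at [-0.119, 0.053, 1.613, -0, 1.476, -0.119], TCP at [0.625, 0, 0.304] pointing down, gripper open.
Joint ranges: [-3.01, 3.01], [-1.01, 2.22], [0.06, 2.58], [-1.02, 4.17], [0.09, 2.62], [-3.14, 3.14]. Speed limits (rad/s): [2.57, 2.57, 3.14, 3.14, 3.14, 3.14].

### API

Orientations are given as a rotation vector (axis times angle).
In Python, from station import status, imaging, order gives the robot as it stands.
- The arm moves only by the tool arm_command, never from a script. Its argument "increments" is a list of rows, each an object with "slide": the shift along the tool's x, y, z in m, a list of three; "spin": the turn about the tool's z in degrees; "gripper": the opening, from -1 (shut) to 1 (fully open). In form: [{"slide": [x, y, z], "spin": spin, "gripper": gripper}, ...]. A call has 1 to 8 rows; each row is the pose to reach, as a shift and turn from the pose commanded when the call began, along the tool's axes at that moment; what a row does not reach only later rows make up. A row lasts 1/12 s, in which the tool goes at most 41.7 mm and 7.16 degrees, less where a joint would pass 70% of its speed; a pose out of reach is approached as far as the arm can. A call with a gripper value outside its range is refused whole. The fingers move at their own pace and stop on an object; "newtons" is the grip in N (left out, the last holds). Time passes only in rows, so rows that repeat a pose let the fingers close. It gives the time, the measured TCP pose, the force, the opening and the grip force at its end, in the units of the state.
- status.get_obs(): the state, without advancing time (a new reading comes with each control period).
- imaging.get_image(name): name is "scene" or "side" or "wrist"; returns a dict with "frame" (400x640x3 uint8, red, green, blue), "vfov" (degrees; the focal length in pixels is half the picture's height over the tangent of half this angle, whatever the lens; pixels are square), "cx", "cy" (the principal point, pixels), "view" (4x4, takes a point from world to camera coordinates); the wrist camera has in their place "mount" (4x4, takes a point from camera to tool coordinates, whose origin is the TCP and whose axes are the flange's). Camera axes: x right, y up, looking along -z (the intrinsics and any distortion apply to the point x, -y, -z); pixel columns grow to the right and rows downward; lengths in m; the calibration is good to about 2 mm. A picture is of the moment at which its call begins: read the wrist's pose just before it. There is no depth.
- order.finish_job(): hands the job in; it is judged then, once.
The state is a dict: "t": time; "q": joint angles; "dq": joint speeds; "effort": joint torques, N m; "tool_pos": TCP position; "tool_rot": TCP orientation; "contact_force": force on the tool from outside, world axes, zero at the start; "wrist_torque": the same for the moment, N m; "opening": finger opening in m; "grip_force": force on a finger pad.
Only numpy, scipy, OpenCV 4.12 (cv2) and the standard library are available. Lean on these libraries where they do the work, as an engineer would, in place of code of your own. Each camera call takes 0.05 s, during which the arm holds its last target. There are 200 camera calls.

## Working session

There is one attempt and no reset: what is moved stays moved. The work goes in short steps, Python scripts to look and compute and a tool call to move; the robot and the scene stay as the last step left them, time stands still between calls to the robot, and variables do not carry over. Pictures are saved under pics/ and viewed, at most 10 in all, crops included, and the job is handed in when it is done.

Besides the shell and the picture viewer there is one more tool, called after "Emit:" as name(argument=value, ...) on one line, values as JSON. arm_command: Moves the arm, as the interface text tells. Its arguments: {"type":"object","properties":{"increments":{"type":"array","items":{"type":"object","properties":{"slide":{"type":"array","items":{"type":"number"}},"spin":{"type":"number"},"gripper":{"type":"number"}}}},"newtons":{"type":"number"}},"required":["increments"]}

```bash
mkdir -p pics; python3 - <<'E'
from station import status, imaging
import cv2,numpy as np,pickle
o=status.get_obs();print({k:np.round(v,3).tolist() for k,v in o.items()})
for n in("scene","side"):
    d=imaging.get_image(n);cv2.imwrite(f"pics/{n}0.png",cv2.resize(d["frame"][:,:,::-1],(800,500),interpolation=cv2.INTER_CUBIC))
    pickle.dump(d,open(f"{n}0.pkl","wb"))
    print(n,[(k,np.round(v,4).tolist()) for k,v in d.items() if k!="frame"])
E
```

```text
{'t': 0.0, 'q': [-0.119, 0.053, 1.614, 0.0, 1.476, -0.119], 'dq': [-0.001, -0.001, 0.002, -0.0, -0.0, -0.0], 'effort': [0.0, -39.367, -37.018, -0.0, 0.007, -0.0], 'tool_pos': [0.625, 0.0, 0.303], 'tool_rot': [-2.22, -2.22, 0.002], 'contact_force': [1.313, 0.003, -0.945], 'wrist_torque': [0.015, -0.002, -0.024], 'grip_force': 0.0, 'opening': 0.085}
scene [('vfov', 42.9004), ('cx', 313.6735), ('cy', 198.6145), ('view', [[0.6977, 0.7164, 0.0043, -0.3557], [-0.5164, 0.4988, 0.6961, 0.2553], [0.4965, -0.4879, 0.7179, -1.2306], [0.0, 0.0, 0.0, 1.0]])]
side [('vfov', 50.2013), ('cx', 322.2792), ('cy', 200.6845), ('view', [[0.9937, -0.1095, 0.0235, -0.565], [0.0466, 0.5947, 0.8026, -0.0919], [-0.1019, -0.7964, 0.5961, -0.865], [0.0, 0.0, 0.0, 1.0]])]
```

View pics/scene0.png

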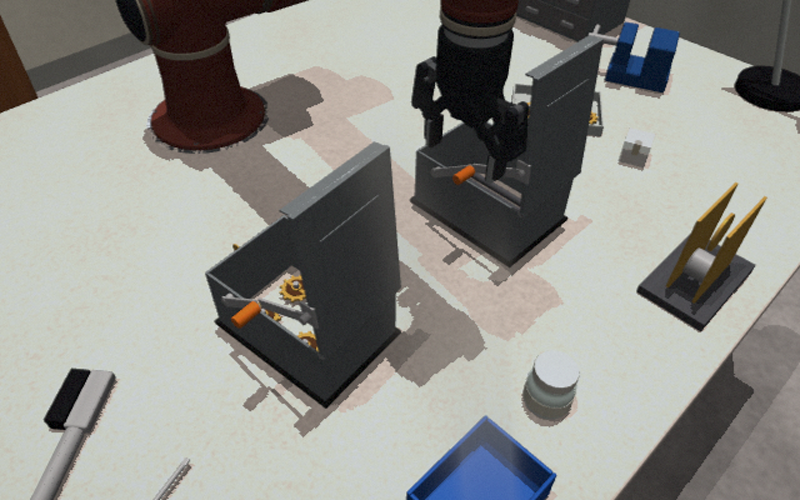

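View pics/side0.png

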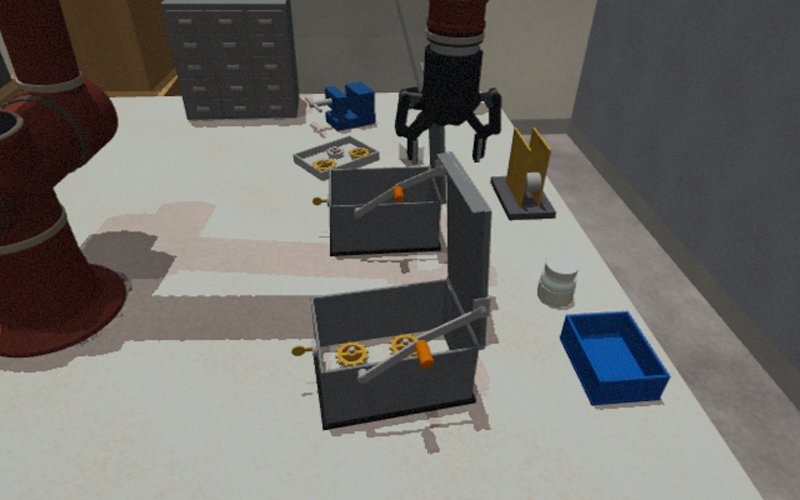

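The wheel chest is the nearer one: tab at scene (246,314) and side (425,354), with corners visible in both views. The rod chest stands behind it, to its left.

```bash
cat > h.py <<'E'
import numpy as np,pickle
from scipy.optimize import least_squares
def proj(d,P):
    p=np.c_[P,np.ones(len(P))]@np.array(d["view"]).T
    f=200/np.tan(np.radians(d["vfov"]/2))
    return np.c_[d["cx"]+f*p[:,0]/-p[:,2],d["cy"]-f*p[:,1]/-p[:,2]]
def W(v,P):
    c,s=np.cos(v[2]),np.sin(v[2]);P=np.array(P)/1000
    return P@np.array([[c,s,0],[-s,c,0],[0,0,1]])+[v[0],v[1],0]
E
python3 - <<'E'
from h import *
S=pickle.load(open("scene0.pkl","rb"));D=pickle.load(open("side0.pkl","rb"))
def fit(so,do):
    def r(v): return np.r_[*[(proj(c,W(v,[a for a,_ in o]))-np.array([b for _,b in o])*.8).ravel() for c,o in((S,so),(D,do))]]
    q=least_squares(r,[.6,-.2,0],loss="soft_l1");print(q.x,np.round(r(q.x).reshape(-1,2),1).tolist());return q.x
T=[18.4,-98,141]
v=fit([(T,(246,314)),([100,-70,0],(327,403)),([100,70,0],(400,332)),([-100,-70,0],(216,322)),([-100,-70,105],(207,273))],
 [(T,(425,354)),([-100,-70,0],(324,424)),([100,-70,0],(475,402)),([-100,70,105],(313,299)),([-100,-70,105],(319,366))])
print("tab",W(v,[T]), "lidtop",W(v,[[82,-70,310],[82,70,310]]))
r=fit([(T,(464,174)),([100,-70,0],(512,263)),([100,70,0],(567,217)),([-100,-70,0],(413,203)),([-100,-70,105],(417,152))],
 [(T,(399,194)),([-100,-70,0],(330,254)),([100,-70,0],(439,250)),([-100,70,105],(330,170)),([-100,-70,105],(329,207))])
print("rodlid",W(r,[[82,-70,310],[82,70,310],[100,-70,105],T]))
E
```

```text
[ 0.5312518  -0.18232016  0.10552347] [[0.6, 0.2], [-1.3, 0.7], [-2.8, 1.7], [4.3, -0.0], [-1.0, -1.3], [-0.3, -0.9], [2.3, 0.1], [-2.4, -1.8], [-0.8, -3.6], [1.9, 3.8]]
tab [[ 0.55987157 -0.27783701  0.141     ]] lidtop [[ 0.62016862 -0.24329391  0.31      ]
 [ 0.60542274 -0.10407266  0.31      ]]
[0.54775974 0.18151867 0.02570577] [[0.9, 1.1], [-1.3, 0.5], [-3.6, 1.1], [0.6, -1.0], [-1.1, -0.8], [0.4, -0.6], [2.6, 0.1], [-0.5, -1.9], [-1.5, -1.1], [0.8, -0.6]]
rodlid [[0.63153185 0.11364944 0.31      ]
 [0.62793344 0.25360318 0.31      ]
 [0.6495259  0.11411209 0.105     ]
 [0.56867254 0.08402398 0.141     ]]
```

Emit:
arm_command(increments=[{"slide": [0, 0, -0.04], "gripper": -1}, {"slide": [0, 0, -0.08], "gripper": -1}, {"slide": [0, 0, -0.12], "gripper": -1}, {"slide": [-0.04, -0.01, -0.12], "gripper": -1}, {"slide": [-0.08, -0.02, -0.12], "gripper": -1}, {"slide": [-0.12, -0.03, -0.12], "gripper": -1}, {"slide": [-0.16, -0.04, -0.12], "gripper": -1}, {"slide": [-0.2, -0.05, -0.12], "gripper": -1}], newtons=40)

```text
validation failed for argument at $.in...
```

Emit:
arm_command(increments=[{"slide": [-0.04, -0.007, 0], "gripper": -1}, {"slide": [-0.08, -0.014, 0], "gripper": -1}, {"slide": [-0.09, -0.014, 0], "gripper": -1}, {"slide": [-0.09, -0.014, 0.04], "gripper": -1}, {"slide": [-0.09, -0.014, 0.08], "gripper": -1}, {"slide": [-0.09, -0.014, 0.12], "gripper": -1}, {"slide": [-0.09, -0.014, 0.16], "gripper": -1}, {"slide": [-0.09, -0.014, 0.16], "gripper": -1}])

```text
validation failed for argument at $.in...
```

```bash
python3 - <<'E'
from station import status, imaging
import cv2,numpy as np
o=status.get_obs();print({k:np.round(o[k],4).tolist() for k in("t","tool_pos","tool_rot","contact_force")})
a=imaging.get_image("scene")["frame"][120:320,100:400,::-1];b=imaging.get_image("side")["frame"][120:320,200:500,::-1]
cv2.imwrite("pics/1.png",cv2.resize(np.hstack([a,b]),(800,267),interpolation=cv2.INTER_CUBIC))
E
```

```text
{'t': 0.1, 'tool_pos': [0.6246, 0.0, 0.3028], 'tool_rot': [-2.2204, -2.2204, 0.0018], 'contact_force': [0.0198, 0.4572, 0.3302]}
```

View pics/1.png

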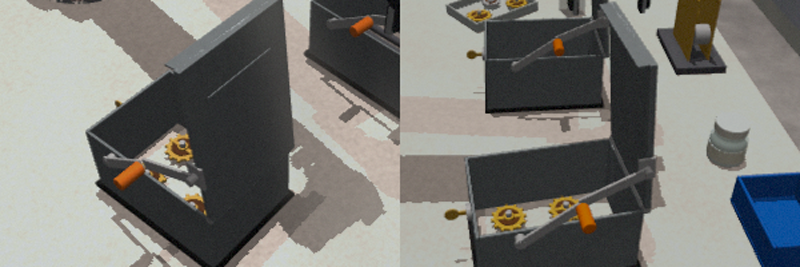

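Both moves were refused, so the arm has not moved and the picture still shows the chests untouched. The rows probably need the `spin` field.

Emit:
arm_command(increments=[{"slide": [0, 0, -0.04], "spin": 0, "gripper": -1}, {"slide": [0, 0, -0.08], "spin": 0, "gripper": -1}, {"slide": [0, 0, -0.12], "spin": 0, "gripper": -1}, {"slide": [-0.04, -0.01, -0.12], "spin": 0, "gripper": -1}, {"slide": [-0.08, -0.02, -0.12], "spin": 0, "gripper": -1}, {"slide": [-0.12, -0.03, -0.12], "spin": 0, "gripper": -1}, {"slide": [-0.16, -0.04, -0.12], "spin": 0, "gripper": -1}, {"slide": [-0.2, -0.05, -0.12], "spin": 0, "gripper": -1}], newtons=40)

```text
t: 0.87
tool_pos: [0.5742, -0.2015, 0.4238]
tool_rot: [2.221, 2.222, 0.0]
contact_force: [1.2, -0.3, 0.0]
opening: -0.0002
grip_force: 0.0
```

Emit:
arm_command(increments=[{"slide": [-0.04, -0.007, 0], "spin": 0, "gripper": -1}, {"slide": [-0.08, -0.014, 0], "spin": 0, "gripper": -1}, {"slide": [-0.09, -0.014, 0], "spin": 0, "gripper": -1}, {"slide": [-0.09, -0.014, 0.04], "spin": 0, "gripper": -1}, {"slide": [-0.09, -0.014, 0.08], "spin": 0, "gripper": -1}, {"slide": [-0.09, -0.014, 0.12], "spin": 0, "gripper": -1}, {"slide": [-0.09, -0.014, 0.16], "spin": 0, "gripper": -1}, {"slide": [-0.09, -0.014, 0.16], "spin": 0, "gripper": -1}])

```text
t: 1.53
tool_pos: [0.5571, -0.2871, 0.2526]
tool_rot: [-2.209, -2.209, 0.005]
contact_force: [-1.0, 0.8, -2.6]
opening: 0.0
grip_force: 0.0
```

```bash
cat > look.py <<'E'
from station import status, imaging
import cv2,numpy as np,sys
o=status.get_obs();print({k:np.round(o[k],4).tolist() for k in("t","tool_pos","tool_rot","contact_force")})
a=imaging.get_image("scene")["frame"][100:340,100:400,::-1];b=imaging.get_image("side")["frame"][100:340,200:500,::-1]
cv2.imwrite(f"pics/{sys.argv[1]}.png",cv2.resize(np.hstack([a,b]),(800,320),interpolation=cv2.INTER_CUBIC))
E
python3 look.py 2
```

```text
{'t': 1.5333, 'tool_pos': [0.5571, -0.2871, 0.2526], 'tool_rot': [-2.2086, -2.2088, 0.0051], 'contact_force': [-1.0196, 0.7988, -2.5627]}
```

View pics/2.png

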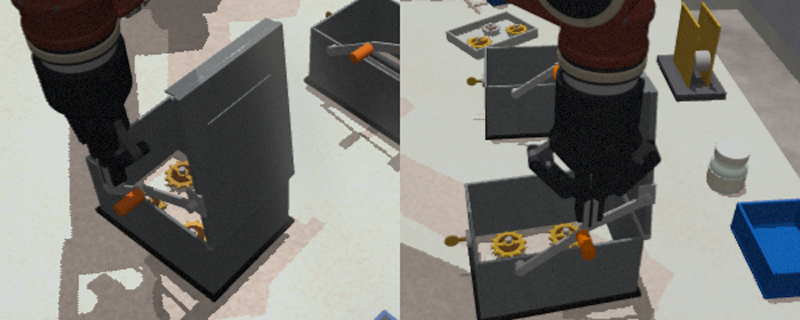

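```bash
python3 - <<'E'
from h import *
for n in("scene","side"):
    d=pickle.load(open(n+"0.pkl","rb"));print(n,proj(d,np.array([[.557,-.287,.18],[.5599,-.2778,.141],[.5611,-.29,.149]])).round(0).tolist())
E
```

```text
scene [[186.0, 236.0], [197.0, 251.0], [190.0, 253.0]]
side [[340.0, 268.0], [340.0, 282.0], [342.0, 285.0]]
```

Emit:
arm_command(increments=[{"slide": [0, 0, 0.02], "spin": 0, "gripper": -1}, {"slide": [0, 0.001, 0.035], "spin": 0, "gripper": -1}, {"slide": [0, 0.003, 0.045], "spin": 0, "gripper": -1}, {"slide": [0, 0.006, 0.053], "spin": 0, "gripper": -1}, {"slide": [0, 0.009, 0.06], "spin": 0, "gripper": -1}, {"slide": [0, 0.012, 0.068], "spin": 0, "gripper": -1}, {"slide": [0, 0.015, 0.076], "spin": 0, "gripper": -1}, {"slide": [0, 0.015, 0.076], "spin": 0, "gripper": -1}])

```text
t: 2.3
tool_pos: [0.5773, -0.2896, 0.188]
tool_rot: [2.22, 2.221, 0.002]
contact_force: [0.5, 0.6, 0.6]
opening: -0.0002
grip_force: 0.3
```

```bash
python3 look.py 3
```

```text
{'t': 2.3, 'tool_pos': [0.5773, -0.2896, 0.188], 'tool_rot': [2.22, 2.2214, 0.0022], 'contact_force': [0.4999, 0.5512, 0.5555]}
```

View pics/3.png

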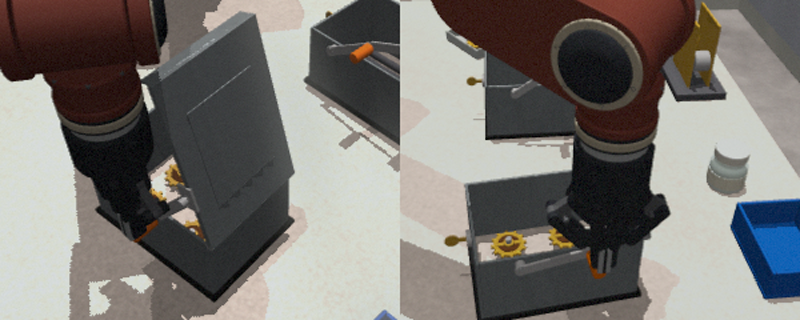

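The knee has folded and the lid has come down a little. I'll back off to the right, rise, and go round to the hinge side.

Emit:
arm_command(increments=[{"slide": [-0.01, -0.005, -0.02], "spin": 0, "gripper": -1}, {"slide": [-0.05, -0.01, -0.03], "spin": 0, "gripper": -1}, {"slide": [-0.08, -0.01, -0.04], "spin": 0, "gripper": -1}, {"slide": [-0.08, -0.01, -0.08], "spin": 0, "gripper": -1}, {"slide": [-0.08, -0.01, -0.12], "spin": 0, "gripper": -1}, {"slide": [-0.08, -0.01, -0.16], "spin": 0, "gripper": -1}, {"slide": [-0.08, -0.01, -0.2], "spin": 0, "gripper": -1}, {"slide": [-0.08, -0.01, -0.24], "spin": 0, "gripper": -1}])

```text
t: 3.07
tool_pos: [0.5652, -0.3702, 0.4296]
tool_rot: [-2.222, -2.22, 0.002]
contact_force: [0.5, -0.6, -1.1]
opening: 0.0002
grip_force: 0.0
```

Emit:
arm_command(increments=[{"slide": [0, 0.04, 0], "spin": 7, "gripper": -1}, {"slide": [0.01, 0.08, 0], "spin": 14, "gripper": -1}, {"slide": [0.04, 0.1, 0], "spin": 21, "gripper": -1}, {"slide": [0.08, 0.11, 0], "spin": 28, "gripper": -1}, {"slide": [0.12, 0.11, 0], "spin": 35, "gripper": -1}, {"slide": [0.16, 0.11, 0], "spin": 42, "gripper": -1}, {"slide": [0.2, 0.11, 0], "spin": 49, "gripper": -1}, {"slide": [0.2, 0.11, 0], "spin": 56, "gripper": -1}])

```text
t: 3.73
tool_pos: [0.676, -0.1636, 0.4284]
tool_rot: [-3.002, -0.919, -0.0]
contact_force: [-0.1, -0.7, 0.7]
opening: 0.0
grip_force: 0.0
```

Emit:
arm_command(increments=[{"slide": [0, 0, 0], "spin": 7, "gripper": -1}, {"slide": [0, 0, 0], "spin": 14, "gripper": -1}, {"slide": [0, 0, 0], "spin": 21, "gripper": -1}, {"slide": [0, 0, 0], "spin": 28, "gripper": -1}, {"slide": [0, 0, 0], "spin": 28, "gripper": -1}, {"slide": [0, 0, 0], "spin": 28, "gripper": -1}])

```text
t: 4.23
tool_pos: [0.6757, -0.1703, 0.4276]
tool_rot: [3.137, 0.169, -0.002]
contact_force: [-0.4, -0.7, -0.3]
opening: 0.0002
grip_force: 0.0
```

```bash
python3 look.py 4
```

```text
{'t': 4.2333, 'tool_pos': [0.6757, -0.1703, 0.4276], 'tool_rot': [3.1368, 0.1685, -0.0017], 'contact_force': [-0.3898, -0.6814, -0.3301]}
```

View pics/4.png

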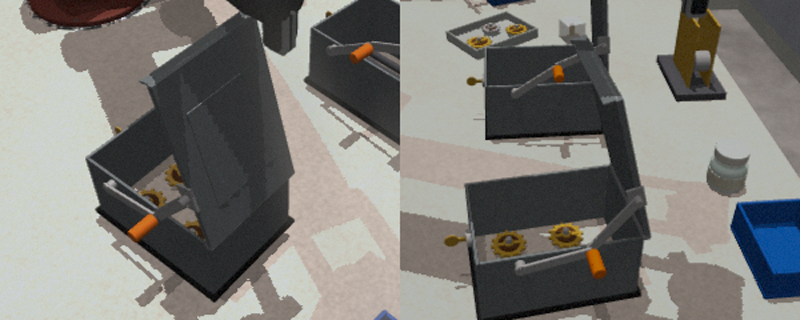

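The stay is folded and the lid leans at about 70°; the gripper is behind it, on the hinge side. Next I push the lid along its arc.

Emit:
arm_command(increments=[{"slide": [0, 0, 0.04], "spin": 0, "gripper": -1}, {"slide": [-0.01, 0, 0.08], "spin": 0, "gripper": -1}, {"slide": [-0.03, 0, 0.093], "spin": 0, "gripper": -1}, {"slide": [-0.05, 0, 0.093], "spin": 0, "gripper": -1}, {"slide": [-0.068, 0, 0.093], "spin": 0, "gripper": -1}, {"slide": [-0.081, 0, 0.097], "spin": 0, "gripper": -1}, {"slide": [-0.094, 0, 0.102], "spin": 0, "gripper": -1}, {"slide": [-0.1, 0, 0.105], "spin": 0, "gripper": -1}])

```text
t: 5.0
tool_pos: [0.5759, -0.1807, 0.3235]
tool_rot: [3.137, 0.166, 0.003]
contact_force: [1.8, -0.5, 3.6]
opening: -0.0001
grip_force: 1.5
```

Emit:
arm_command(increments=[{"slide": [-0.007, 0, 0.003], "spin": 0, "gripper": -1}, {"slide": [-0.019, 0, 0.009], "spin": 0, "gripper": -1}, {"slide": [-0.03, 0, 0.017], "spin": 0, "gripper": -1}, {"slide": [-0.041, 0, 0.026], "spin": 0, "gripper": -1}, {"slide": [-0.051, 0, 0.036], "spin": 0, "gripper": -1}, {"slide": [-0.06, 0, 0.047], "spin": 0, "gripper": -1}, {"slide": [-0.068, 0, 0.058], "spin": 0, "gripper": -1}, {"slide": [-0.076, 0, 0.07], "spin": 0, "gripper": -1}])

```text
t: 5.67
tool_pos: [0.5009, -0.1889, 0.2532]
tool_rot: [3.136, 0.166, 0.002]
contact_force: [2.8, -0.9, 1.1]
opening: 0.0
grip_force: 0.8
```

Emit:
arm_command(increments=[{"slide": [-0.006, 0, 0.013], "spin": 0, "gripper": -1}, {"slide": [-0.01, 0, 0.026], "spin": 0, "gripper": -1}, {"slide": [-0.014, 0, 0.039], "spin": 0, "gripper": -1}, {"slide": [-0.017, 0, 0.051], "spin": 0, "gripper": -1}, {"slide": [-0.018, 0, 0.059], "spin": 0, "gripper": -1}, {"slide": [-0.018, 0, 0.063], "spin": 0, "gripper": -1}, {"slide": [-0.018, 0, 0.063], "spin": 0, "gripper": -1}])

```text
t: 6.25
tool_pos: [0.4824, -0.1898, 0.1882]
tool_rot: [-3.135, -0.164, 0.004]
contact_force: [-0.1, -0.2, 0.2]
opening: 0.0
grip_force: 0.0
```

```bash
python3 look.py 5
```

```text
{'t': 6.25, 'tool_pos': [0.4824, -0.1898, 0.1882], 'tool_rot': [-3.1355, -0.1644, 0.004], 'contact_force': [-0.1141, -0.2105, 0.151]}
```

View pics/5.png

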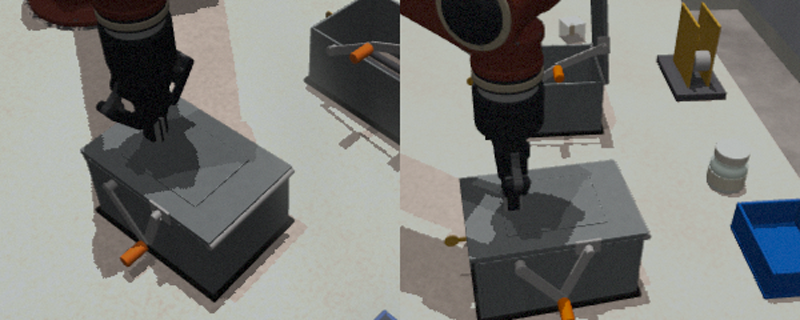

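The lid is down, or very nearly, and the stay is folded. I'll press lightly until it bottoms out.

Emit:
arm_command(increments=[{"slide": [0, 0, 0.001], "spin": 0, "gripper": -1}, {"slide": [0, 0, 0.002], "spin": 0, "gripper": -1}, {"slide": [0, 0, 0.003], "spin": 0, "gripper": -1}, {"slide": [0, 0, 0.004], "spin": 0, "gripper": -1}, {"slide": [0, 0, 0.004], "spin": 0, "gripper": -1}])

```text
t: 6.77
tool_pos: [0.4832, -0.1903, 0.186]
tool_rot: [3.137, 0.164, 0.001]
contact_force: [0.1, -0.1, -0.1]
opening: -0.0002
grip_force: 0.1
```

Emit:
arm_command(increments=[{"slide": [0, 0, 0.001], "spin": 0, "gripper": -1}, {"slide": [0, 0, 0.002], "spin": 0, "gripper": -1}, {"slide": [0, 0, 0.003], "spin": 0, "gripper": -1}, {"slide": [0, 0, 0.003], "spin": 0, "gripper": -1}])

```text
t: 7.1
tool_pos: [0.4833, -0.1904, 0.1855]
tool_rot: [-3.137, -0.165, 0.001]
contact_force: [-6.2, 2.9, 12.6]
opening: -0.0001
grip_force: 6.6
```

The lid is on its stop: 12.6 N with almost no further travel. Now I retreat straight up.

Emit:
arm_command(increments=[{"slide": [0, 0, -0.01], "spin": 0, "gripper": -1}, {"slide": [0, 0, -0.04], "spin": 0, "gripper": -1}, {"slide": [0, 0, -0.08], "spin": 0, "gripper": -1}, {"slide": [0, 0, -0.12], "spin": 0, "gripper": -1}, {"slide": [0, 0, -0.15], "spin": 0, "gripper": -1}, {"slide": [0, 0, -0.15], "spin": 0, "gripper": -1}, {"slide": [0, 0, -0.15], "spin": 0, "gripper": -1}])

```text
t: 7.68
tool_pos: [0.4839, -0.1907, 0.3361]
tool_rot: [3.134, 0.164, 0.008]
contact_force: [-0.0, -0.0, -1.2]
opening: 0.0
grip_force: 0.0
```

```bash
python3 look.py 6
```

```text
{'t': 7.6833, 'tool_pos': [0.4839, -0.1907, 0.3361], 'tool_rot': [3.1341, 0.1643, 0.0077], 'contact_force': [-0.0225, -0.0475, -1.2375]}
```

View pics/6.png

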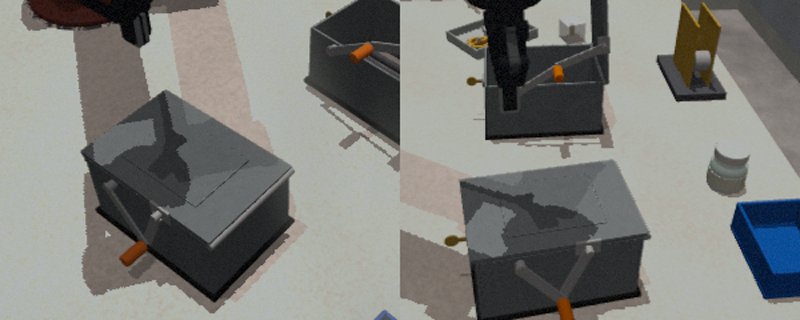

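The wheel chest's lid lies flat on the box with its stay folded. The rod chest is still propped open and the arm is clear of everything.

```bash
python3 -c "
from station import order;print(order.finish_job())"
```

```text
the job is handed in; nothing more can be done
None
```

The wheel chest is shut with its stay folded, the rod chest is still propped open, and the job was handed in at about 7.7 s with the arm clear; no verdict came back.

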